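# Press the raised stopper home

## Task

One of the three brown bottles has been left with its stopper standing up out of the neck. Press that stopper gently straight down with the fingertips until it sits fully home like the other two, without pinching or lifting it and with its bottle left standing where it is, then draw back. Do not touch the other two bottles, and leave everything else on the worktop undisturbed.

Things in the scene. Friction and masses are not known exactly. Their poses are not given: they have to be found in the camera images.
- bottle_a: brown (amber) glass bottle with a paper band, upright on the worktop and loose, about 0.5 kg (hidden, 0.8 to 1.3 times); body 69 mm across, 120 mm high to the rim of its neck (neck rim 41 mm across); origin at the centre of its underside, z up. Its stopper is already home
- stopper_a (a joint): the stopper of bottle_a (m): how far it stands up out of the neck above home; 0 = fully home (the underside of its head on the rim), grows upward, stop at 0.026. It slides straight down along the bottle's axis against a steady friction of about 3 N, does not spring back, and meets a hard stop at 0. Starts at 0
- stopper_a_top (a point): centre of the top face of the stopper head of bottle_a: flat, round, 33 mm across, 12 mm thick, white; with the stopper home this point is 132 mm above the worktop, with it raised 132 mm plus the joint value; the force of the stop at home comes suddenly, so press slowly
- bottle_b: brown (amber) glass bottle with a paper band, upright on the worktop and loose, about 0.5 kg (hidden, 0.8 to 1.3 times); body 69 mm across, 120 mm high to the rim of its neck (neck rim 41 mm across); origin at the centre of its underside, z up. This one has the raised stopper
- stopper_b (a joint): the stopper of bottle_b (m): how far it stands up out of the neck above home; 0 = fully home (the underside of its head on the rim), grows upward, stop at 0.026. It slides straight down along the bottle's axis against a steady friction of about 3 N, does not spring back, and meets a hard stop at 0. Starts at 0.014 to 0.018
- stopper_b_top (a point): centre of the top face of the stopper head of bottle_b: flat, round, 33 mm across, 12 mm thick, white; with the stopper home this point is 132 mm above the worktop, with it raised 132 mm plus the joint value; the force of the stop at home comes suddenly, so press slowly
- bottle_c: brown (amber) glass bottle with a paper band, upright on the worktop and loose, about 0.5 kg (hidden, 0.8 to 1.3 times); body 69 mm across, 120 mm high to the rim of its neck (neck rim 41 mm across); origin at the centre of its underside, z up. Its stopper is already home
- stopper_c (a joint): the stopper of bottle_c (m): how far it stands up out of the neck above home; 0 = fully home (the underside of its head on the rim), grows upward, stop at 0.026. It slides straight down along the bottle's axis against a steady friction of about 3 N, does not spring back, and meets a hard stop at 0. Starts at 0
- stopper_c_top (a point): centre of the top face of the stopper head of bottle_c: flat, round, 33 mm across, 12 mm thick, white; with the stopper home this point is 132 mm above the worktop, with it raised 132 mm plus the joint value; the force of the stop at home comes suddenly, so press slowly
- petri_dish_0: an open clear petri dish, 88 mm across, 14 mm high; origin at the centre of its underside; a loose bystander, not to be disturbed
- beaker_1: a small glass beaker, 56 mm across, 71 mm high; origin at the centre of its underside; a loose bystander, not to be disturbed
- stopper_0: a loose white tapered stopper, 22 mm across, 22 mm high, lying apart from the bottles; origin at the centre of its underside; a loose bystander, not to be disturbed
- bosshead_clamp: a dark iron boss-head clamp with a screw, lying flat, 79x57x16 mm; origin at the centre of its underside; a loose bystander, not to be disturbed
- tape_roll: a roll of tape lying flat, 98 mm across, 25 mm high; origin at the centre of its underside; a loose bystander, not to be disturbed
- measuring_cylinder: a standing measuring cylinder, 54x62 mm foot, 211 mm high; origin at the centre of its underside; a bystander that stands firm, not to be disturbed
- tube_rack: an empty test tube rack, 75x200x62 mm, its length along its y; origin at the centre of its underside; a bystander that stands firm, not to be disturbed
Not all that is in view belongs to the job. Leave any green or yellow look-alike of the bottle_b alone.

How it is judged:
On the way, in this order (a step that is already met when the one before it is completed fails the run):
1. the fingertips touch the raised stopper (contact force between the fingers and stopper_b above 0.5 N and value of joint stopper_b above 0.004 m).
2. the stopper is pressed home (value of joint stopper_b below 0.003 m), for 0.1 s.
At the end, for the whole second after the job is handed in: The raised stopper is home (within 3 mm), the other two stoppers still home, all three bottles upright (within 0.05 rad) and at rest; its bottle within 30 mm of where it stood, the other two bottles within 10 mm, the loose bystanders within 12 mm (value of joint each of stopper_b, stopper_a, stopper_c below 0.003 m and angle between each of bottle_a, bottle_b, bottle_c's own z axis and vertical below 0.05 rad and distance of bottle_b from where it was at the start of the episode below 0.03 m and distance of each of bottle_a, bottle_c from where it was at the start of the episode below 0.01 m and linear speed of each of bottle_a, bottle_b, bottle_c below 0.02 m/s and distance of each of petri_dish_0, beaker_1, stopper_0, bosshead_clamp, tape_roll from where it was at the start of the episode below 0.012 m); the robot touches nothing.
It fails at once if the raised stopper is pulled farther out or its bottle is lifted (value of joint stopper_b above 0.0215 m or height (world z) of bottle_b above 0.008 m).
It fails at once if the bottle with the raised stopper is tipped by more than 0.2 rad or pushed more than 30 mm (angle between bottle_b's own z axis and vertical above 0.2 rad or distance of bottle_b from where it was at the start of the episode above 0.03 m).
It fails at once if the stopper or its bottle is pressed with more than 45 N (contact force between the fingers and bottle_b above 45 N).
It fails at once if another bottle or its stopper is touched by the robot, moved by 10 mm or unstoppered (contact force between any of the fingers, the arm and bottle_a above 0.5 N or contact force between any of the fingers, the arm and bottle_c above 0.5 N or value of joint any of stopper_a, stopper_c above 0.004 m or distance of any of bottle_a, bottle_c from where it was at the start of the episode above 0.01 m).
It fails at once if a bystander is disturbed (moved more than 12 mm, or the standing cylinder or rack struck with over 5 N) (distance of any of petri_dish_0, beaker_1, stopper_0, bosshead_clamp, tape_roll from where it was at the start of the episode above 0.012 m or contact force between any of the fingers, the arm and measuring_cylinder above 5 N or contact force between any of the fingers, the arm and tube_rack above 5 N).
It also fails if it takes over 35 s, if anything falls off the work surface, if the arm or the gripper's body presses on something with over 40 N, if the wrist force passes 120 N, or if a joint passes its speed limit or range.

## Robot

A 6-joint arm with a two-finger parallel gripper is mounted at the origin on a cart in front of the work surface, level with it; the furniture and walls round the work are solid. World frame = base frame: x ahead of the robot, y to its left, z up, the work surface at z = 0. Lengths are in m, angles in rad, forces in N, time in s.
With the tool pointing down it reaches from about 0.4 to 0.825 m from the base axis. Payload 7 kg.
Tool frame: the origin (TCP) lies between the finger pads; the fingertips stand 8 mm ahead of it and the grasp point (between the pads) lies 11 mm behind it (bot.tip_reach is the distance from the TCP to the fingertips, in m); z points along the fingers, y is the line along which they close (so a half turn about z gives the same grasp; the last joint's range is limited). The gripper opens to 88 mm and grips with 3 to 60 N. Pads are 19 mm wide; open, the fingers measure 130 mm over their backs; the gripper's body (78 mm by 193 mm) begins 47 mm behind the grasp point.
Start: joints at [-0.902, 0.359, 0.012, 0, -1.224, -0.288], TCP at [0.251, -0.627, 0.235] pointing down, gripper open.
Joint ranges: [-3.07, 3.07], [-1.43, 2.12], [-1.02, 1.25], [-3.03, 1.67], [-3.05, -0], [-3.03, 3.03]. Speed limits (rad/s): [2.39, 2.39, 3.01, 3.14, 3.14, 3.14].

## Interface

Orientations are given as a unit quaternion [w, x, y, z].
In Python, from rig import bot gives the robot as it stands. The module is installed in compiled form; this text tells all that it offers.
- The arm moves only by the tool servo_tool, never from a script. Its argument "deltas" is a list of rows, each a list of 3 entries, a list of its own where there are three numbers: the shift along the world's x, y, z in m, then the turn, a rotation vector about the world's x, y, z in degrees, then the gripper's target within -1 to 1 (shut at 1, half-way at 0, fully open at -1). A call has exactly 5 rows; each row is the pose to reach, as a shift and turn from the pose commanded when the call began; what a row does not reach only later rows make up. A row lasts 1/10 s, in which the tool goes at most 50 mm and 8.59 degrees, less where a joint would pass 70% of its speed; a pose out of reach is approached as far as the arm can. A call with a gripper value outside its range is refused whole. The fingers move at their own pace and stop on an object; the grip force is fixed at half the most. Time passes only in rows, so rows that repeat a pose let the fingers close, or fill a call up. It gives the time, the measured TCP pose, the force, the opening and the grip force at its end, in the units of the state.
- bot.get_obs(): the state, without advancing time (a new reading comes with each control period).
- bot.snapshot(name): name is "scene" or "top" or "wrist"; returns a dict with "image" (400x640x3 uint8, red, green, blue), "K" (3x3 intrinsics, pixels), "R" (3x3) and "t" (3): a world point X has camera coordinates R X + t; the wrist camera has in their place "hand_eye" (4x4, takes a point from camera to tool coordinates, whose origin is the TCP and whose axes are the flange's). Camera axes: x right, y down, z forward; pixel columns grow to the right and rows downward; lengths in m; the calibration is good to about 2 mm. A picture is of the moment at which its call begins: read the wrist's pose just before it. There is no depth.
- bot.sign_off(): hands the job in; it is judged then, once.
The state is a dict: "time": time; "joints": joint angles; "joint_velocities": joint speeds; "joint_efforts": joint torques, N m; "ee_pos": TCP position; "tcp_rot": TCP orientation; "force": force on the tool from outside, world axes, zero at the start; "moment": the same for the moment, N m; "width": opening from 0.0 (shut) to 1.0 (fully open); "grasp_force": force on a finger pad.
Only numpy, scipy, OpenCV 4.12 (cv2) and the standard library are available. Lean on these libraries where they do the work, as an engineer would, in place of code of your own. Each camera call takes 0.05 s, during which the arm holds its last target. There are 200 camera calls.

## Working session

There is one attempt and no reset: what is moved stays moved. The work goes in short steps, Python scripts to look and compute and a tool call to move; the robot and the scene stay as the last step left them, time stands still between calls to the robot, and variables do not carry over. Pictures are saved under pics/ and viewed, at most 10 in all, crops included, and the job is handed in when it is done.

Besides the shell and the picture viewer there is one more tool, called by a JSON object that holds its "fn" and its "kwargs". servo_tool: Moves the arm, as the interface text tells. Its arguments: {"type":"object","properties":{"deltas":{"type":"array","items":{"type":"array"}}},"required":["deltas"]}

```bash
mkdir -p pics; python3 - <<'E'
from rig import bot
import cv2,pickle
o=bot.get_obs(); print({k:o[k] for k in("time","ee_pos","tcp_rot","force","width")},bot.tip_reach)
d={}
for n in("scene","top"):
    s=bot.snapshot(n); d[n]=s; cv2.imwrite(f"pics/{n}0.png",s["image"][:,:,::-1]); print(n,s["K"],s["R"],s["t"])
pickle.dump(d,open("d0.pkl","wb"))
E
```

```text
{'time': 0.0, 'ee_pos': array([ 0.25066749, -0.62622137,  0.23361892]), 'tcp_rot': array([-2.28099932e-04, -1.89198632e-01,  9.81938491e-01,  7.90716442e-04]), 'force': array([ 0.80515475, -0.13248531,  0.03237535]), 'width': 0.9988120796523724} 0.008
scene [[370.46107182   0.         319.16596017]
 [  0.         370.46107182 204.1550828 ]
 [  0.           0.           1.        ]] [[-0.63966723 -0.7684968  -0.01544344]
 [-0.49795751  0.42961883 -0.75330338]
 [ 0.58554603 -0.47417332 -0.65749183]] [0.28949556 0.36208037 0.99459614]
top [[481.61518244   0.         316.26812789]
 [  0.         481.61518244 192.50594268]
 [  0.           0.           1.        ]] [[-8.60413338e-04 -9.99998922e-01 -1.19013960e-03]
 [-9.94437560e-01  9.80977709e-04 -1.05323199e-01]
 [ 1.05324253e-01  1.09289804e-03 -9.94437332e-01]] [-0.05267012  0.49792707  1.53984433]
```

View pics/scene0.png

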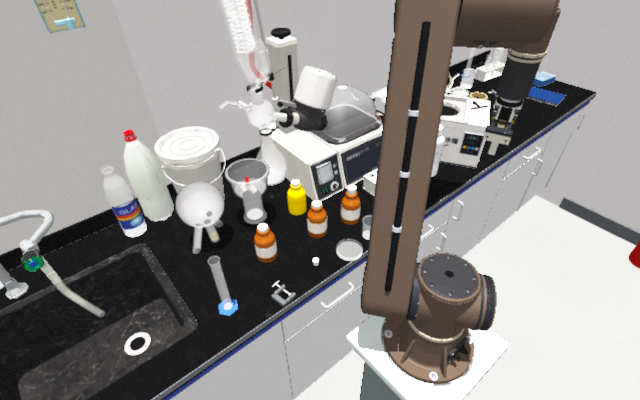

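View pics/top0.png

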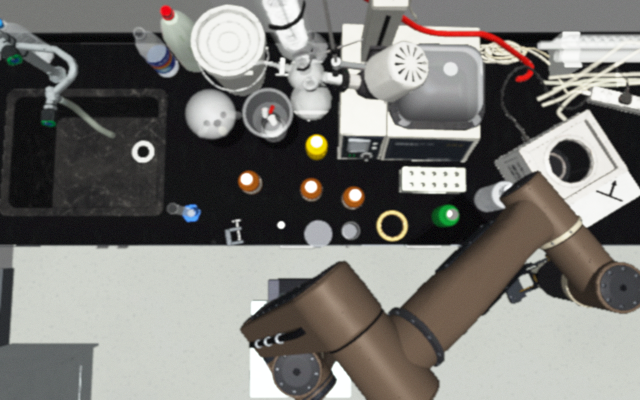

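The scene shows brown bottles at about (265,243), (317,218) and (350,205). In the top view they are at (250,181), (311,188) and (353,197), in the same left-to-right order. Next I'll triangulate the caps.

```bash
cat > h.py <<'E'
import numpy as np,cv2
def P(s): return s["K"]@np.c_[s["R"],s["t"]]
def tri(s1,p1,s2,p2):
    X=cv2.triangulatePoints(P(s1),P(s2),np.float64(p1).reshape(2,1),np.float64(p2).reshape(2,1)); return X[:3,0]/X[3,0]
def ray(s,p,z):
    d=s["R"].T@np.linalg.inv(s["K"])@[*p,1.]; c=-s["R"].T@s["t"]; return c+d*(z-c[2])/d[2]
def proj(s,X):
    q=s["K"]@(s["R"]@np.asarray(X)+s["t"]); return q[:2]/q[2]
def white(im,p,r,v=150):
    x,y=p; c=im[y-r:y+r,x-r:x+r].astype(int)
    m=((c.min(2)>v)&(c.max(2)-c.min(2)<40)).astype(np.uint8)
    n,l,st,ce=cv2.connectedComponentsWithStats(m)
    return [(np.round(ce[i]+[x-r,y-r],2),st[i]+np.array([x-r,y-r,0,0,0])) for i in range(1,n) if st[i,4]>8]
E
python3 - <<'E'
from h import *; import pickle
d=pickle.load(open("d0.pkl","rb")); S,T=d["scene"],d["top"]
for ps,pt in(((263,230),(250,181)),((317,205),(311,188)),((349,190),(353,197))):
    a=white(S["image"],ps,13); b=white(T["image"],pt,13); print("scene",a,"\n top",b)
    if a and b:
        a0=min(a,key=lambda q:q[0][1])[0]; b0=max(b,key=lambda q:q[1][4])[0]
        X=tri(S,a0,T,b0); print(X, [ray(T,b0,z)[:2].round(4) for z in(.132,.148)],proj(S,X)-a0)
        for z in (.132,.148): print(z, proj(S,ray(T,b0,z)))
a=cv2.resize(S["image"][175:270,240:375],None,fx=5.5,fy=5.5,interpolation=cv2.INTER_CUBIC)
cv2.imwrite("pics/crop1.png",a[:,:,::-1])
E
```

```text
scene [(array([254.41, 217.9 ]), array([250, 217,  11,   3,  29])), (array([262.17, 226.8 ]), array([257, 223,  11,   9,  82]))] 
 top [(array([246.05, 178.63]), array([241, 173,  11,  12, 101]))]
[0.5310419  0.16359038 0.1657013 ] [array([0.5293, 0.1602]), array([0.5272, 0.1579])] [5.67164657 0.52433574]
0.132 [262.62050632 226.18826433]
0.148 [263.05667162 222.46787454]
scene [(array([315.85, 199.19]), array([306, 192,  24,  16, 162]))] 
 top [(array([310.58, 186.25]), array([305, 181,  12,  12,  99]))]
[ 0.50477824 -0.0352391   0.14813695] [array([ 0.5058, -0.036 ]), array([ 0.5039, -0.0362])] [0.68144097 0.06149223]
0.132 [316.61237339 202.73419306]
0.148 [316.93450777 199.29220811]
scene [(array([348.63, 185.92]), array([336, 177,  26,  18, 171])), (array([336.9, 184.5]), array([336, 182,   3,   6,  10]))] 
 top [(array([354.9, 194.5]), array([350, 189,  11,  12, 102]))]
[ 0.49139758 -0.15490429  0.15456697] [array([ 0.4805, -0.1703]), array([ 0.4789, -0.169 ])] [9.38865639 0.27761867]
0.132 [351.53502201 189.63562178]
0.148 [351.79144304 186.34585726]
```

View pics/crop1.png

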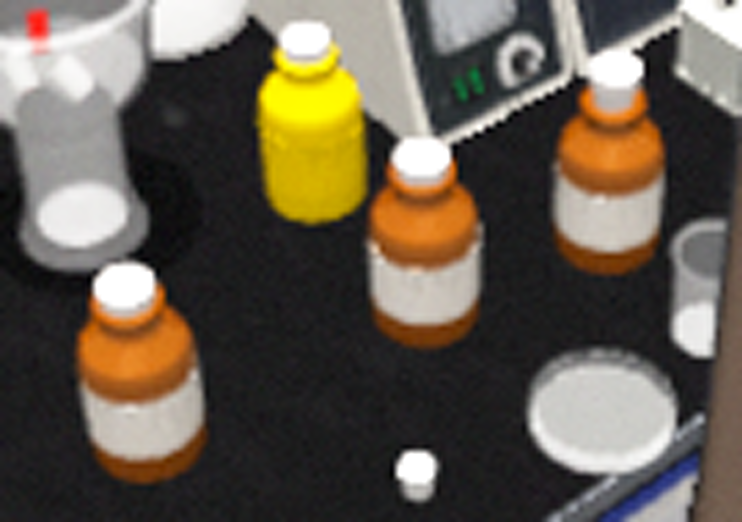

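The crop shows that the right-hand brown bottle has the raised stopper (scene about (352,187), top about (355,194.5)). It is at x≈0.479, y≈-0.169 with its top at z≈0.148. That is 0.51 m from the base, so it is in reach. I'll move over it with the fingers shut.

{"fn": "servo_tool", "kwargs": {"deltas": [[[0.0, 0.03, 0.02], [0, 0, 0], 1], [[0.01, 0.06, 0.03], [0, 0, 0], 1], [[0.03, 0.1, 0.03], [0, 0, 0], 1], [[0.05, 0.14, 0.03], [0, 0, 0], 1], [[0.07, 0.18, 0.03], [0, 0, 0], 1]]}}

```text
time: 0.6
ee_pos: [0.321, -0.445, 0.2643]
tcp_rot: [-0.0, -0.189, 0.982, 0.0]
force: [1.5, 0.0, 0.9]
width: 0.607
grasp_force: 0.0
```

{"fn": "servo_tool", "kwargs": {"deltas": [[[0.02, 0.04, 0], [0, 0, 0], 1], [[0.04, 0.08, 0], [0, 0, 0], 1], [[0.06, 0.12, 0], [0, 0, 0], 1], [[0.08, 0.15, 0], [0, 0, 0], 1], [[0.1, 0.18, 0], [0, 0, 0], 1]]}}

```text
time: 1.1
ee_pos: [0.4212, -0.2649, 0.2646]
tcp_rot: [0.0, -0.19, 0.982, 0.0]
force: [0.2, -0.5, -1.3]
width: 0.15
grasp_force: 0.0
```

{"fn": "servo_tool", "kwargs": {"deltas": [[[0.02, 0.03, 0], [0, 0, 0], 1], [[0.04, 0.06, 0], [0, 0, 0], 1], [[0.058, 0.096, 0], [0, 0, 0], 1], [[0.058, 0.096, 0], [0, 0, 0], 1], [[0.058, 0.096, 0], [0, 0, 0], 1]]}}

```text
time: 1.6
ee_pos: [0.4789, -0.1698, 0.2642]
tcp_rot: [-0.0, -0.19, 0.982, 0.0]
force: [0.2, -0.3, -0.5]
width: 0.006
grasp_force: 0.0
```

```bash
python3 - <<'E'
from rig import bot
import cv2,pickle,numpy as np
o=bot.get_obs(); print({k:o[k] for k in("time","ee_pos","tcp_rot","force","width")})
w=bot.snapshot("wrist"); s=bot.snapshot("scene"); print(w["K"],w["hand_eye"])
pickle.dump((o,w,s),open("d1.pkl","wb"))
cv2.imwrite("pics/w1.png",w["image"][:,:,::-1])
cv2.imwrite("pics/s1.png",cv2.resize(s["image"][100:280,230:450],None,fx=3,fy=3)[:,:,::-1])
E
```

```text
{'time': 1.6, 'ee_pos': array([ 0.47892943, -0.16980622,  0.26420328]), 'tcp_rot': array([-4.04113581e-04, -1.90311466e-01,  9.81723673e-01,  1.14611751e-04]), 'force': array([ 0.19721148, -0.26444439, -0.52749091]), 'width': 0.0063680400082433445}
[[350.88833928   0.         316.71257828]
 [  0.         350.88833928 197.42861729]
 [  0.           0.           1.        ]] [[-2.77888016e-04 -9.50930149e-01 -3.09405519e-01  8.35696119e-02]
 [ 9.99999571e-01  9.26630849e-06 -9.26614077e-04 -8.69367948e-04]
 [ 8.84012309e-04 -3.09405643e-01  9.50929738e-01 -1.50056600e-01]
 [ 0.00000000e+00  0.00000000e+00  0.00000000e+00  1.00000000e+00]]
```

View pics/w1.png

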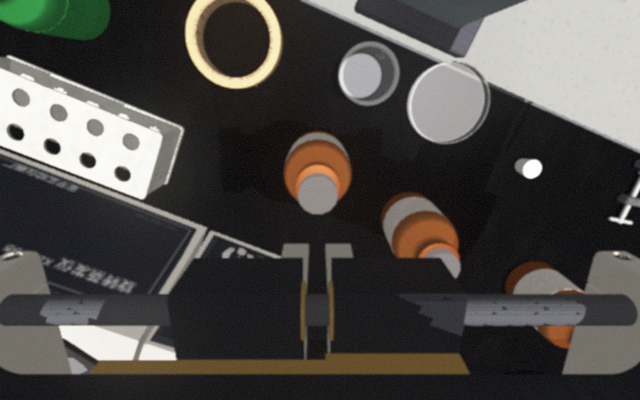

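View pics/s1.png

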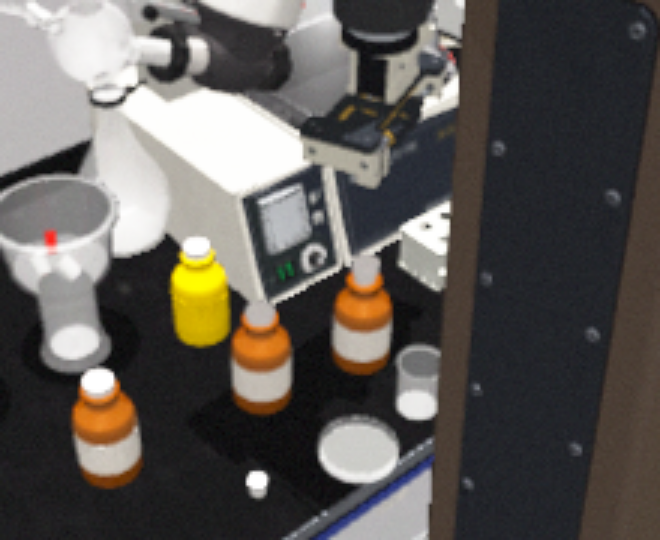

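The wrist view shows the raised stopper's grey (shaded) top near (318,194). In the scene view the gripper hangs clear above it. Next I'll cast a ray through the measured centre.

```bash
python3 - <<'E'
from h import *; import pickle
from scipy.spatial.transform import Rotation as Ro
o,w,s=pickle.load(open("d1.pkl","rb"))
q=o["tcp_rot"]; M=np.eye(4); M[:3,:3]=Ro.from_quat([*q[1:],q[0]]).as_matrix(); M[:3,3]=o["ee_pos"]
C=np.linalg.inv(M@w["hand_eye"]); c={"K":w["K"],"R":C[:3,:3],"t":C[:3,3]}
for r in white(w["image"],(318,194),28,110): 
    print(r)
    for z in(.144,.148,.152): print(z,ray(c,r[0],z).round(4), 'width mm',1000*np.linalg.norm(ray(c,r[1][:2],z)-ray(c,r[1][:2]+[r[1][2],0],z)))
d=pickle.load(open("d0.pkl","rb"))
X=tri(d["top"],(354.9,194.5),dict(c),(318,193.5));print(X)
E
```

```text
(array([317.27, 193.56]), array([ 298,  174,   40,   40, 1241]))
0.144 [ 0.4801 -0.17    0.144 ] width mm 31.710733797149274
0.148 [ 0.4789 -0.1705  0.148 ] width mm 31.24150503055861
0.152 [ 0.4778 -0.171   0.152 ] width mm 30.77227626396801
[ 0.47931664 -0.169374    0.14484688]
```

The two views agree on (0.479, -0.170) to within 1 mm, and the top is about 31–32 mm across against the given 33. I'll descend, then press slowly.

{"fn": "servo_tool", "kwargs": {"deltas": [[[0, 0, -0.03], [0, 0, 0], 1], [[0, 0, -0.06], [0, 0, 0], 1], [[0, 0, -0.08], [0, 0, 0], 1], [[0, 0, -0.09], [0, 0, 0], 1], [[0, 0, -0.095], [0, 0, 0], 1]]}}

```text
time: 2.2
ee_pos: [0.4782, -0.1715, 0.169]
tcp_rot: [-0.001, -0.189, 0.982, 0.0]
force: [0.5, 1.4, 1.0]
width: 0.008
grasp_force: 0.0
```

{"fn": "servo_tool", "kwargs": {"deltas": [[[0, 0, -0.002], [0, 0, 0], 1], [[0, 0, -0.004], [0, 0, 0], 1], [[0, 0, -0.006], [0, 0, 0], 1], [[0, 0, -0.008], [0, 0, 0], 1], [[0, 0, -0.01], [0, 0, 0], 1]]}}

```text
time: 2.7
ee_pos: [0.4791, -0.1706, 0.1598]
tcp_rot: [0.0, -0.189, 0.982, -0.0]
force: [-0.2, -0.6, 0.7]
width: 0.005
grasp_force: 0.0
```

{"fn": "servo_tool", "kwargs": {"deltas": [[[0, 0, -0.001], [0, 0, 0], 1], [[0, 0, -0.002], [0, 0, 0], 1], [[0, 0, -0.003], [0, 0, 0], 1], [[0, 0, -0.004], [0, 0, 0], 1], [[0, 0, -0.005], [0, 0, 0], 1]]}}

```text
time: 3.2
ee_pos: [0.4788, -0.1707, 0.1545]
tcp_rot: [-0.0, -0.189, 0.982, -0.0]
force: [-0.3, 0.6, 0.4]
width: 0.007
grasp_force: 0.0
```

{"fn": "servo_tool", "kwargs": {"deltas": [[[0, 0, -0.001], [0, 0, 0], 1], [[0, 0, -0.002], [0, 0, 0], 1], [[0, 0, -0.003], [0, 0, 0], 1], [[0, 0, -0.004], [0, 0, 0], 1], [[0, 0, -0.005], [0, 0, 0], 1]]}}

```text
time: 3.7
ee_pos: [0.4789, -0.1707, 0.1496]
tcp_rot: [0.0, -0.189, 0.982, -0.0]
force: [-0.8, -0.5, 2.7]
width: 0.004
grasp_force: 1.5
```

{"fn": "servo_tool", "kwargs": {"deltas": [[[0, 0, -0.001], [0, 0, 0], 1], [[0, 0, -0.002], [0, 0, 0], 1], [[0, 0, -0.003], [0, 0, 0], 1], [[0, 0, -0.004], [0, 0, 0], 1], [[0, 0, -0.005], [0, 0, 0], 1]]}}

```text
time: 4.2
ee_pos: [0.4789, -0.1706, 0.1445]
tcp_rot: [0.0, -0.189, 0.982, -0.0]
force: [0.5, 0.4, 2.9]
width: 0.005
grasp_force: 1.5
```

{"fn": "servo_tool", "kwargs": {"deltas": [[[0, 0, -0.0005], [0, 0, 0], 1], [[0, 0, -0.001], [0, 0, 0], 1], [[0, 0, -0.0015], [0, 0, 0], 1], [[0, 0, -0.002], [0, 0, 0], 1], [[0, 0, -0.0025], [0, 0, 0], 1]]}}

```text
time: 4.7
ee_pos: [0.4789, -0.1706, 0.1421]
tcp_rot: [0.0, -0.189, 0.982, -0.0]
force: [-0.9, 0.7, 2.4]
width: 0.003
grasp_force: 1.4
```

{"fn": "servo_tool", "kwargs": {"deltas": [[[0, 0, -0.0003], [0, 0, 0], 1], [[0, 0, -0.0006], [0, 0, 0], 1], [[0, 0, -0.0009], [0, 0, 0], 1], [[0, 0, -0.0012], [0, 0, 0], 1], [[0, 0, -0.0015], [0, 0, 0], 1]]}}

```text
time: 5.2
ee_pos: [0.4789, -0.1706, 0.1406]
tcp_rot: [0.0, -0.189, 0.982, -0.0]
force: [0.4, 0.1, 2.6]
width: 0.006
grasp_force: 1.4
```

{"fn": "servo_tool", "kwargs": {"deltas": [[[0, 0, -0.0002], [0, 0, 0], 1], [[0, 0, -0.0004], [0, 0, 0], 1], [[0, 0, -0.0006], [0, 0, 0], 1], [[0, 0, -0.0008], [0, 0, 0], 1], [[0, 0, -0.001], [0, 0, 0], 1]]}}

```text
time: 5.7
ee_pos: [0.4791, -0.1708, 0.1403]
tcp_rot: [0.0, -0.189, 0.982, -0.0]
force: [-3.4, 1.0, 11.0]
width: 0.001
grasp_force: 5.0
```

The force rose from 3 N to 11 N with the fingertips at 0.132 m, so the stopper has reached its stop at home. I'll draw back straight up.

{"fn": "servo_tool", "kwargs": {"deltas": [[[0, 0, 0.002], [0, 0, 0], 1], [[0, 0, 0.008], [0, 0, 0], 1], [[0, 0, 0.03], [0, 0, 0], 1], [[0, 0, 0.07], [0, 0, 0], 1], [[0, 0, 0.12], [0, 0, 0], 1]]}}

```text
time: 6.2
ee_pos: [0.4775, -0.1705, 0.2594]
tcp_rot: [-0.002, -0.189, 0.982, 0.001]
force: [1.5, -0.7, -0.2]
width: 0.006
grasp_force: 0.0
```

{"fn": "servo_tool", "kwargs": {"deltas": [[[0, 0, 0.01], [0, 0, 0], 1], [[0, 0, 0.01], [0, 0, 0], 1], [[0, 0, 0.01], [0, 0, 0], 1], [[0, 0, 0.01], [0, 0, 0], 1], [[0, 0, 0.01], [0, 0, 0], 1]]}}

```text
time: 6.7
ee_pos: [0.4783, -0.1706, 0.2683]
tcp_rot: [-0.001, -0.189, 0.982, 0.0]
force: [0.5, 0.8, -0.5]
width: 0.003
grasp_force: 0.0
```

```bash
python3 - <<'E'
from rig import bot
import cv2
o=bot.get_obs(); print(o["time"],o["ee_pos"],o["force"])
s=bot.snapshot("scene")
cv2.imwrite("pics/s2.png",cv2.resize(s["image"][100:280,230:450],None,fx=3,fy=3)[:,:,::-1])
E
```

```text
6.7 [ 0.47830013 -0.17058458  0.26828161] [ 0.54740405  0.80387829 -0.53779105]
```

View pics/s2.png

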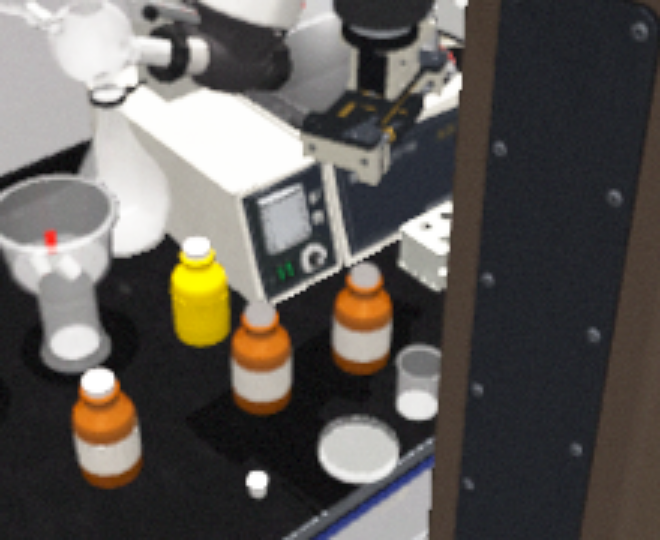

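The picture shows the right bottle's stopper (crop (365,278)) now seated like the others. Its bottle hasn't moved and the gripper is clear.

```bash
python3 -c "
from rig import bot
print(bot.sign_off())"
```

```text
the job is handed in; nothing more can be done
None
```

The raised stopper is pressed home on its bottle, which hasn't moved; the arm is drawn back with nothing else visibly disturbed, and the job is handed in (sign-off returned no verdict).

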